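# Slide chocolate pieces through the port of the cooling hood

## Task

Pick the pusher off its rest by its wooden grip and use its head to slide the two pieces of chocolate that lie in front of the cooling hood along the marble through its small port, until each lies wholly inside. Never let the chocolate or the pusher touch the port's rim, never touch or lift the chocolate with the gripper, and leave the cup, the timer and the marker beside them where they are. Then lay the pusher down on the table clear of the hood and slide the port's shutter fully shut.

Things in the scene. Friction and masses are not known exactly. Their poses are not given: they have to be found in the camera images.
- hood: White fixed cooling hood, open below, clear top; 150 wide (x), 156 deep (y), 100 high. Origin: on the table under the port's middle, in the wall's outer face; x along the wall (away from the robot), +y out of the port (to the robot's left). Wall y = -6 to 0; inside y = -6 to -150, x = -69 to 69. Track runs to x = 200, out to y = 15; its lower guide, 10 high, only at x over 64
- port_rim: Aluminium rim of the port, fixed to the hood, same origin and axes. Clear opening 90 wide (x = -45 to +45) from the table up to z = 75, without a sill; rim 8 wide, at y = -8 to +2
- shutter (a joint): Aluminium sliding shutter of the port, 104 wide, in front of the wall (hood's y = 6.5 to 10.5). Value in m: 0 = fully shut (end stop), grows along the hood's +x as it opens, to 0.125; clear of the port above 0.098. Starts clear. Friction about 1 N; stays where it is left
- shutter_post (a point): Black upright post of the shutter, 14 diameter, from z = 102 to 142, above the 100 high hood: push or pinch it to slide the shutter. Point near half-way up, z = 125. It moves with the shutter: hood's x = shutter value - 30 mm, y = 8.5
- pusher_grip (a point): Centre of the pusher's wooden grip, 24 wide (x), 45 long (y), 36 high, to be taken from above; 48 above the table on the rest, its underside 30 higher than the head's. Axes: head towards -y, x across, z up. The pusher weighs 0.12 kg, mass centre about 105 in front of this point
- pusher_head (a point): Middle of the pusher head's pocket, level with its underside; 202.5 in front of the grip centre (-y), 48 lower; same axes. Back plate 66 wide, 30 high, pushing face at y = 29, back at 35. Side lips 4 thick, 24 high reach forward to y = 12, 58 clear between them. The neck, 10 wide, 43 to 53 above the underside, passes over the pieces
- pusher: The pusher as a whole, loose; origin and axes as pusher_head
- tool_rest: Small fixed wooden rest, 44 x 26, 53 high; the pusher's neck lies on its 43 high seat between two ears, about 120 behind pusher_head. Origin on the table
- piece_1_center (a point): Dark irregular piece of chocolate, 51 x 44 x 12, flat on the table; point at its centre, half-way up. No point of it is more than 29 from this
- piece_2_center (a point): Lighter brown irregular piece of chocolate, 48 x 46 x 12, flat on the table; point at its centre, half-way up. No point of it is more than 29 from this. Either piece may lie nearer to the port
- piece_1: The first piece, loose, 0.03 kg or so; origin centre of its underside
- piece_2: The second piece, loose, 0.03 kg or so; origin centre of its underside
- cup_center (a point): Empty steel cup, 66 diameter, 33 high, bystander beside the lane; centre, half-way up
- timer_center (a point): Round kitchen timer with red dial, 62 diameter, 48 high, bystander; centre, half-way up
- marker_center (a point): Black marker lying on the table along its y axis, 14 x 127 x 15, bystander; centre, half-way up
There are look-alikes about, which are no part of the job. Leave any orange or turquoise look-alike of the piece_1 alone.

How it is judged:
By the outcome, as a careful person would: the job done as asked, in the order asked, and still so for the second after the job is handed in, with the robot touching nothing.
It also fails if it takes over 69 s, if anything falls off the work surface, if the arm or the gripper's body presses on something with over 40 N, if the wrist force passes 120 N, or if a joint passes its speed limit or range.

## Robot

A 6-joint arm with a two-finger parallel gripper is mounted at the origin on a cart in front of the work surface, level with it; the furniture and walls round the work are solid. World frame = base frame: x ahead of the robot, y to its left, z up, the work surface at z = 0. Lengths are in m, angles in rad, forces in N, time in s.
With the tool pointing down it reaches from about 0.35 to 0.775 m from the base axis. Payload 5.5 kg.
Tool frame: the origin (TCP) lies on the centre line of the jaws, within the pads' length; the fingertips stand 8 mm ahead of it and the grasp point (between the pads) lies 11 mm behind it; z points along the fingers, y is the direction in which the jaws open and shut (so a half turn about z gives the same grasp; the last joint's range is limited). The gripper opens to 85 mm and grips with 20 to 120 N. Pads are 22 mm wide; open, the fingers measure 114 mm over their backs; the gripper's body (76 mm by 85 mm) begins 54 mm behind the grasp point. The pads swing forward as they close: fully open they stand 13 mm farther back than shut.
Start: joints at [-1.299, 0.313, 0.046, 1.304, 0, 1.431], TCP at [0.23, -0.527, 0.239] pointing down, gripper open.
Joint ranges: [-2.76, 2.76], [-0.86, 1.69], [-1.03, 1.26], [-2.2, 2.34], [-1.47, 1.5], [-3.14, 3.14]. Speed limits (rad/s): [2.57, 2.57, 3.14, 3.14, 3.14, 3.14].

## Interface

Orientations are given as a unit quaternion [w, x, y, z].
In Python, from workcell import env gives the robot as it stands. The module is installed in compiled form; this text tells all that it offers.
- The arm moves only by the tool play_rows, never from a script. Its argument "steps" is a list of rows, each an object with "claw": the closure in counts, from 0 (fully open) to 255 (shut); "dp": the shift along the tool's x, y, z in m, a list of three; "angular": the turn, a rotation vector about the tool's x, y, z in degrees, a list of three. In form: [{"claw": claw, "dp": [dx, dy, dz], "angular": [wx, wy, wz]}, ...]. A call has exactly 8 rows; each row shifts and turns the commanded pose from where the row before left it, along the tool's axes as they then stand; what a row does not reach is not made up. A row lasts 1/12 s, in which the tool goes at most 41.7 mm and 7.16 degrees, less where a joint would pass 70% of its speed; a pose out of reach is approached as far as the arm can. A call is refused whole if a number of a shift passes 0.0417 or a number of a turn 7.16, either way. A call with a gripper value outside its range is refused whole. The fingers move at their own pace and stop on an object; "force" is the grip in N (left out, the last holds). Time passes only in rows, so rows that do not move let the fingers close, or fill a call up. It gives the time, the measured TCP pose, the force and the opening at its end, in the units of the state.
- env.get_state(): the state, without advancing time (a new reading comes with each control period).
- env.read_camera(name): name is "scene" or "top" or "wrist"; returns (picture, depth): 384x512x3 uint8, red, green, blue; 384x512 float32, m along the optical axis (not along the pixel's ray), 0 where there is no reading.
- env.calibration(name): a dict with "fx", "fy", "cx", "cy" (pixels), "world_from_camera" (4x4, takes a point from camera to world coordinates); the wrist camera has in their place "hand_eye" (4x4, takes a point from camera to tool coordinates, whose origin is the TCP and whose axes are the flange's). Camera axes: x right, y down, z forward; pixel columns grow to the right and rows downward; lengths in m; the calibration is good to about 2 mm. The wrist camera is an equidistant fisheye: a pixel r from the principal point sees the ray r / f radians off the axis. A picture is of the moment at which its call begins: read the wrist's pose just before it. calibration takes no time and is no camera call.
- env.hand_in(): hands the job in, once; it reports no verdict.
The state is a dict: "clock": time; "joint_pos": joint angles; "qvel": joint speeds; "tau": joint torques, N m; "tcp_pos": TCP position; "orientation": TCP orientation; "wrist_force": force on the tool from outside, world axes, zero at the start; "ft_torque": the same for the moment, N m; "finger_gap": finger opening in m.
Only numpy, scipy, OpenCV 4.12 (cv2) and the standard library are available. Lean on these libraries where they do the work, as an engineer would, in place of code of your own. Each camera call takes 0.05 s, during which the arm holds its last target. There are 200 camera calls.

## Working session

There is one attempt and no reset: what is moved stays moved. The work goes in short steps, Python scripts to look and compute and a tool call to move; the robot and the scene stay as the last step left them, time stands still between calls to the robot, and variables do not carry over. Pictures are saved under pics/ and viewed, about 8 in all and at most 12, crops included, and the job is handed in when it is done.

Besides the shell and the picture viewer there is one more tool, called after "Call:" in YAML: its name, and indented under it one key for each argument. play_rows: Moves the arm, as the interface text tells. Its arguments: {"type":"object","properties":{"steps":{"type":"array","items":{"type":"object","properties":{"claw":{"type":"number"},"dp":{"type":"array","items":{"type":"number"}},"angular":{"type":"array","items":{"type":"number"}}}}},"force":{"type":"number"}},"required":["steps"]}

```bash
mkdir -p pics; cat > h.py <<'E'
import numpy as np, cv2
from workcell import env
def cal(n): return env.calibration(n)
def proj(n,P):
    c=cal(n);T=np.linalg.inv(np.array(c['world_from_camera']));p=T[:3,:3]@np.array(P)+T[:3,3]
    return c['fx']*p[0]/p[2]+c['cx'],c['fy']*p[1]/p[2]+c['cy']
def onplane(n,u,v,z):
    c=cal(n);T=np.array(c['world_from_camera']);d=T[:3,:3]@np.array([(u-c['cx'])/c['fx'],(v-c['cy'])/c['fy'],1]);o=T[:3,3]
    return o+d*(z-o[2])/d[2]
def cloud(n,D):
    c=cal(n);T=np.array(c['world_from_camera']);v,u=np.mgrid[:384,:512]
    P=np.stack([(u-c['cx'])/c['fx']*D,(v-c['cy'])/c['fy']*D,D],-1);return P@T[:3,:3].T+T[:3,3]
E
python3 - <<'E'
from h import *
s=env.get_state();print({k:np.round(v,3) for k,v in s.items()})
for n in('top','scene'):
    I,D=env.read_camera(n);np.savez(f'{n}0.npz',I=I,D=D);cv2.imwrite(f'pics/{n}0.png',cv2.resize(I[:,:,::-1],(800,600)))
    c=cal(n);print(n,c['fx'],np.round(c['world_from_camera'],3).tolist())
E
```

```text
{'clock': np.float64(0.0), 'joint_pos': array([-1.299,  0.314,  0.045,  1.304,  0.   ,  1.431]), 'qvel': array([-0.002,  0.001, -0.001,  0.001,  0.001,  0.002]), 'tau': array([ 1.0000e-03, -4.8063e+01,  2.9853e+01,  2.0000e-02, -0.0000e+00,
        0.0000e+00]), 'tcp_pos': array([ 0.23 , -0.526,  0.238]), 'orientation': array([-0.001,  0.979,  0.204, -0.   ]), 'wrist_force': array([ 0.76 , -0.708,  0.033]), 'ft_torque': array([-0.007,  0.064,  0.049]), 'finger_gap': np.float64(0.086)}
top 458.1702353499343 [[0.021, -0.993, 0.115, 0.388], [-1.0, -0.02, 0.018, 0.031], [-0.015, -0.116, -0.993, 1.221], [0.0, 0.0, 0.0, 1.0]]
scene 403.0611854723817 [[-0.597, -0.377, 0.708, -0.286], [-0.802, 0.257, -0.54, 0.628], [0.022, -0.89, -0.456, 0.595], [0.0, 0.0, 0.0, 1.0]]
```

View pics/top0.png

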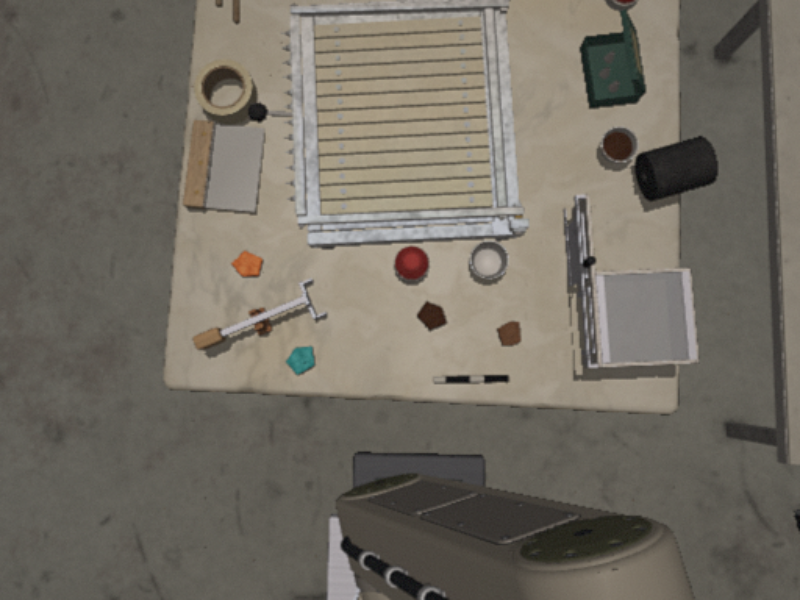

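View pics/scene0.png

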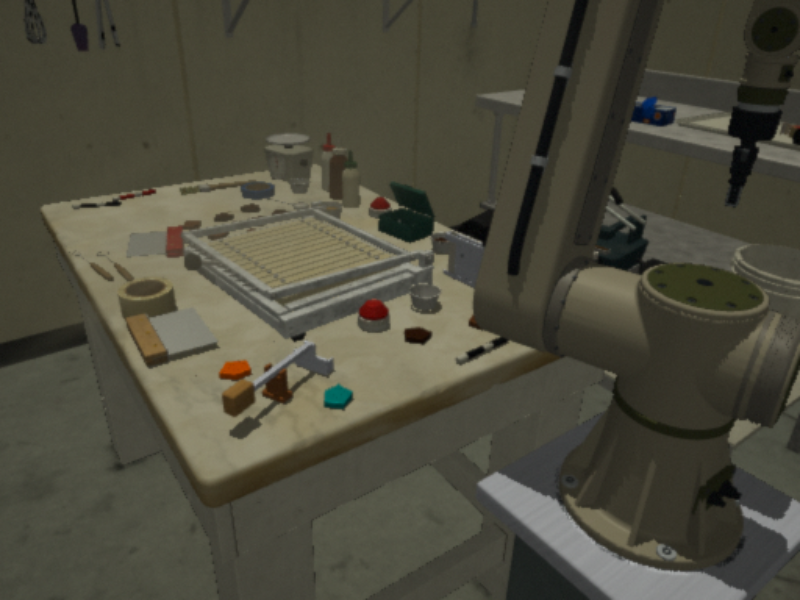

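Top view (800x600): dark piece (432,316), brown piece (510,333), orange look-alike (248,264), turquoise look-alike (301,360), timer (411,264), cup (488,262), marker (470,379), pusher grip (208,338) with head (314,300), hood (645,318) with post (590,261). Now I'll measure these.

```bash
python3 - <<'E'
from h import *
z=np.load('top0.npz');I,D=z['I'],z['D'];P=cloud('top',D);hsv=cv2.cvtColor(I,cv2.COLOR_RGB2HSV)
def blob(u,v,z,f,r=22):
    u,v=u*.64,v*.64;m=np.zeros((384,512),np.uint8);sl=np.s_[int(v-r):int(v+r),int(u-r):int(u+r)]
    m[sl]=f(hsv[sl].astype(int),P[sl]);n,L,S,C=cv2.connectedComponentsWithStats(m);k=1+S[1:,4].argmax();mm=L==k
    c,_=cv2.findContours(mm.astype(np.uint8),0,2);q=c[0][:,0]
    W=np.array([onplane('top',a,b,z) for a,b in q]);rc=cv2.minAreaRect((W[:,:2]*1000).astype(np.float32))
    M=cv2.moments(c[0]);cen=onplane('top',M['m10']/M['m00'],M['m01']/M['m00'],z)
    return np.round(cen,4),rc,np.round(np.nanmedian(P[mm][:,2]),4),mm.sum()
dark=lambda h,p:(h[...,2]<120)
print('tablez',np.median(P[230:240,200:260,2]))
print('p1',blob(432,316,.012,lambda h,p:h[...,2]<100))
print('p2',blob(510,333,.012,lambda h,p:h[...,2]<130))
print('mark',blob(470,379,.012,lambda h,p:h[...,2]<90,26))
print('cup',blob(488,262,.033,lambda h,p:p[...,2]>.015,16))
print('timer',blob(411,264,.048,lambda h,p:p[...,2]>.02,16))
print('grip',blob(208,338,.066,lambda h,p:(p[...,2]>.045)&(h[...,1]>80),14))
print('post',blob(590,261,.142,lambda h,p:(h[...,2]<70)&(p[...,2]>.1),10))
print('hood',blob(645,318,.1,lambda h,p:(p[...,2]>.085)&(p[...,2]<.115),60))
print('pusherall',blob(262,318,.05,lambda h,p:(p[...,2]>.045),48))
# crops
a=cv2.resize(I[110:260,100:260,::-1],None,fx=3.75,fy=3.75,interpolation=2)[:,:600]
b=cv2.resize(I[110:260,355:460,::-1],None,fx=3.75,fy=3.75,interpolation=2)
cv2.imwrite('pics/c1.png',cv2.resize(np.hstack([a,b]),(800,int(800*a.shape[0]/(a.shape[1]+b.shape[1])))))
hh=P[165:240,360:455];
E
```

```text
tablez -0.0010712232643484976
p1 (array([ 0.4851, -0.0057,  0.012 ]), ((485.04998779296875, -7.199756622314453), (46.69223403930664, 39.377994537353516), 46.03133773803711), np.float64(0.0104), np.int64(226))
p2 (array([ 0.4576, -0.1372,  0.012 ]), ((458.6048889160156, -135.36224365234375), (42.085201263427734, 37.01533508300781), 1.1977732181549072), np.float64(0.0105), np.int64(199))
mark (array([ 0.3827, -0.115 ,  0.012 ]), ((382.39501953125, -115.9069595336914), (10.375411987304688, 39.23548126220703), 1.2341489791870117), np.float64(0.0117), np.int64(73))
cup (array([ 0.5829, -0.0994,  0.033 ]), ((583.7301635742188, -96.94532012939453), (71.56533813476562, 81.35433197021484), 1.0607653856277466), np.float64(0.0286), np.int64(252))
timer (array([0.5689, 0.0292, 0.048 ]), ((568.3806762695312, 28.91355323791504), (54.943580627441406, 54.37785720825195), 1.1160558462142944), np.float64(0.04), np.int64(390))
grip (array([0.4366, 0.3565, 0.066 ]), ((436.61376953125, 355.6969909667969), (25.60991096496582, 46.70664596557617), 23.151371002197266), np.float64(0.0648), np.int64(171))
post (array([ 0.5614, -0.2385,  0.142 ]), ((561.9605712890625, -238.15707397460938), (11.61424732208252, 20.53525733947754), 45.7004508972168), np.float64(0.1384), np.int64(44))
hood (array([ 0.4871, -0.3231,  0.1   ]), ((521.0985717773438, -324.2665710449219), (227.343505859375, 174.65696716308594), 3.541597843170166), np.float64(0.0977), np.int64(4416))
pusherall (array([0.4597, 0.3093, 0.05  ]), ((469.7603454589844, 292.1707763671875), (28.321552276611328, 199.18540954589844), 24.74563980102539), np.float64(0.0537), np.int64(457))
```

View pics/c1.png

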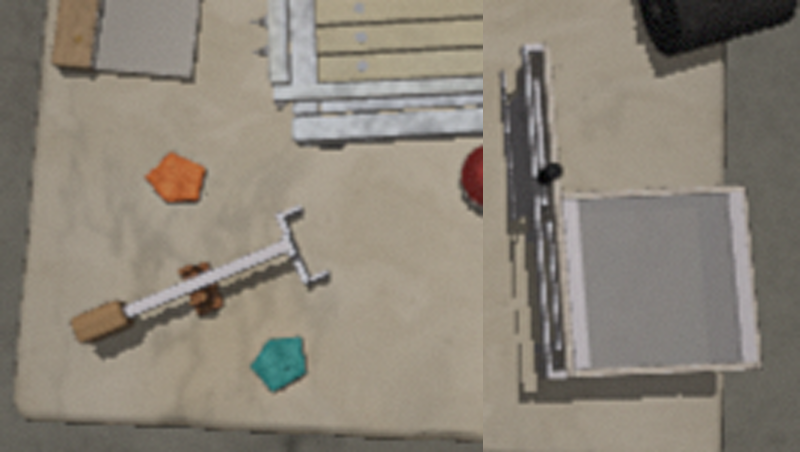

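Crop: the pusher has its wooden grip at (100,322) and head at (305,245), resting on the brown rest at (203,285). The orange (178,178) and turquoise (280,362) pieces are decoys. The hood roof spans (565–758,187–368), with the track and post left of it at (549,172). Next I'll fit the hood frame and the grip and neck line.

```bash
python3 - <<'E'
from h import *
z=np.load('top0.npz');I,D=z['I'],z['D'];P=cloud('top',D)
m=(P[...,2]>.085)&(P[...,2]<.115)&(P[...,1]<-.2)&(P[...,0]<.72);m[:, :365]=0
m=cv2.morphologyEx(m.astype(np.uint8),cv2.MORPH_OPEN,np.ones((2,2)))
def fit(px):
    W=np.array([onplane('top',u,v,.1)[:2] for u,v in px])
    for _ in range(3):
        vx,vy,x0,y0=cv2.fitLine(W.astype(np.float32),cv2.DIST_HUBER,0,.001,.001)[:,0]
        r=abs((W-[x0,y0])@[-vy,vx]);W=W[r<.004]
    return np.round([x0,y0,vx,vy],4),len(W)
rows=np.arange(178,232);cols=np.arange(392,440)
rt=[(np.where(m[r])[0].max()+.5,r) for r in rows if m[r].any()]
lf=[(np.where(m[r])[0].min()-.5,r) for r in rows if m[r].any()]
up=[(c,np.where(m[:,c])[0].min()-.5) for c in cols]; dn=[(c,np.where(m[:,c])[0].max()+.5) for c in cols]
for n,p in zip(('back','front','far','near'),(rt,lf,up,dn)): print(n,fit(p))
print('trackpts'); print([ (r,np.where(m[r])[0].min(),np.where(m[r])[0].max()) for r in range(120,240,10) if m[r].any()])
# heights along row 205
print(np.round(P[205,365:400,1:],3).tolist())
# post
q=(P[...,2]>.125)&(P[...,2]<.16)&(P[...,1]<-.15)&(P[...,0]>.4)&(P[...,0]<.7);v,u=np.where(q);print('post',u.mean(),v.mean(),np.round(onplane('top',u.mean(),v.mean(),.14),4),len(u))
# grip, neck
g=(P[...,2]>.058)&(P[...,2]<.08)&(P[...,1]>.3)&(P[...,0]>.36)&(P[...,0]<.5);v,u=np.where(g)
W=np.array([onplane('top',a,b,.066)[:2]*1000 for a,b in zip(u,v)],np.float32);print('grip',W.mean(0),cv2.minAreaRect(W),len(u))
g=(P[...,2]>.044)&(P[...,2]<.062)&(P[...,1]>.19)&(P[...,1]<.315)&(P[...,0]>.42)&(P[...,0]<.53);v,u=np.where(g)
W=np.array([onplane('top',a,b,.053)[:2]*1000 for a,b in zip(u,v)],np.float32);print('neck',cv2.fitLine(W,cv2.DIST_HUBER,0,.01,.01)[:,0],W.mean(0),len(u))
E
```

```text
back (array([ 0.4803, -0.4165,  0.9979,  0.0647], dtype=float32), 54)
front (array([ 0.4759, -0.2427,  0.9981,  0.0619], dtype=float32), 53)
far (array([ 0.5571, -0.3643,  0.0534, -0.9986], dtype=float32), 47)
near (array([ 0.4059, -0.3418,  0.0694, -0.9976], dtype=float32), 47)
trackpts
[(130, np.int64(369), np.int64(378)), (140, np.int64(370), np.int64(379)), (150, np.int64(370), np.int64(379)), (160, np.int64(371), np.int64(380)), (170, np.int64(372), np.int64(374)), (180, np.int64(373), np.int64(443)), (190, np.int64(374), np.int64(444)), (200, np.int64(375), np.int64(445)), (210, np.int64(375), np.int64(446)), (220, np.int64(376), np.int64(447)), (230, np.int64(376), np.int64(448))]
[[-0.243, -0.001], [-0.246, -0.002], [-0.248, -0.001], [-0.25, 0.004], [-0.253, 0.002], [-0.257, -0.004], [-0.259, -0.003], [-0.262, -0.003], [-0.245, 0.081], [-0.244, 0.092], [-0.246, 0.093], [-0.272, -0.001], [-0.275, -0.003], [-0.258, 0.077], [0.031, 1.221], [-0.259, 0.093], [-0.26, 0.098], [-0.261, 0.102], [-0.265, 0.098], [-0.267, 0.098], [-0.269, 0.099], [-0.271, 0.1], [-0.274, 0.1], [-0.276, 0.1], [-0.28, 0.094], [-0.283, 0.094], [-0.284, 0.098], [-0.286, 0.1], [-0.29, 0.096], [-0.292, 0.095], [-0.296, 0.092], [-0.296, 0.098], [-0.3, 0.095], [-0.301, 0.099], [-0.303, 0.1]]
post 378.05555555555554 166.63888888888889 [ 0.5638 -0.2429  0.14  ] 36
grip [437.25684 356.78247] ((442.7394104003906, 343.78173828125), (23.714462280273438, 74.68495178222656), 23.151371002197266) 167
neck [ 4.0944019e-01 -9.1233695e-01  4.8145807e+02  2.5743881e+02] [480.8155  258.67093] 249
```

Measured (world frame):
- **Pusher grip:** (0.437, 0.356), yaw 24.2°.
- **Hood:** origin (0.4756, −0.259), yaw 3.6°. The fitted width is 149 mm, against 150 given.
- **Pieces:** piece 2 (lighter) is nearer the port at hood (−10, 123). Piece 1 is at hood (25, 252).

Everything fits the given sizes. Next I rotate the tool and travel to the grip.

Call:
play_rows:
  steps:
    - {"claw": 0,"dp": [0,0,0],"angular": [0,0,-5.7]}
    - {"claw": 0,"dp": [0,0,0],"angular": [0,0,-5.7]}
    - {"claw": 0,"dp": [0,0,0],"angular": [0,0,-5.7]}
    - {"claw": 0,"dp": [0,0,0],"angular": [0,0,-5.7]}
    - {"claw": 0,"dp": [0,0,0],"angular": [0,0,-5.7]}
    - {"claw": 0,"dp": [0,0,0],"angular": [0,0,-5.7]}
    - {"claw": 0,"dp": [0,0,0],"angular": [0,0,-5.7]}
    - {"claw": 0,"dp": [0,0,0],"angular": [0,0,-5.7]}

```text
clock: 0.77
tcp_pos: [0.23, -0.5267, 0.2388]
orientation: [-0.0, 0.822, 0.57, 0.0]
wrist_force: [0.8, 1.5, -0.1]
finger_gap: 0.0857
```

Call:
play_rows:
  steps:
    - {"claw": 0,"dp": [0,0,0],"angular": [0,0,-5.6]}
    - {"claw": 0,"dp": [0,0,0],"angular": [0,0,-5.6]}
    - {"claw": 0,"dp": [0,0,0],"angular": [0,0,-5.6]}
    - {"claw": 0,"dp": [0,0,0],"angular": [0,0,-5.6]}
    - {"claw": 0,"dp": [0,0,0],"angular": [0,0,-5.6]}
    - {"claw": 0,"dp": [0,0,0],"angular": [0,0,-5.6]}
    - {"claw": 0,"dp": [0,0,0],"angular": [0,0,-5.6]}
    - {"claw": 0,"dp": [0,0,0],"angular": [0,0,-5.6]}

```text
clock: 1.43
tcp_pos: [0.2301, -0.5266, 0.2387]
orientation: [-0.0, 0.543, 0.84, 0.0]
wrist_force: [0.5, 0.3, 0.2]
finger_gap: 0.0856
```

Call:
play_rows:
  steps:
    - {"claw": 0,"dp": [0.0188,0.025,0],"angular": [0,0,0]}
    - {"claw": 0,"dp": [0.0188,0.025,0],"angular": [0,0,0]}
    - {"claw": 0,"dp": [0.0188,0.025,0],"angular": [0,0,0]}
    - {"claw": 0,"dp": [0.0188,0.025,0],"angular": [0,0,0]}
    - {"claw": 0,"dp": [0.0188,0.025,0],"angular": [0,0,0]}
    - {"claw": 0,"dp": [0.0188,0.025,0],"angular": [0,0,0]}
    - {"claw": 0,"dp": [0.0188,0.025,0],"angular": [0,0,0]}
    - {"claw": 0,"dp": [0.0188,0.025,0],"angular": [0,0,0]}

```text
clock: 2.1
tcp_pos: [0.352, -0.3066, 0.239]
orientation: [-0.0, 0.545, 0.839, 0.0]
wrist_force: [1.6, -0.7, 0.3]
finger_gap: 0.0853
```

Call:
play_rows:
  steps:
    - {"claw": 0,"dp": [0.0188,0.025,0],"angular": [0,0,0]}
    - {"claw": 0,"dp": [0.0188,0.025,0],"angular": [0,0,0]}
    - {"claw": 0,"dp": [0.0188,0.025,0],"angular": [0,0,0]}
    - {"claw": 0,"dp": [0.0188,0.025,0],"angular": [0,0,0]}
    - {"claw": 0,"dp": [0.0188,0.025,0],"angular": [0,0,0]}
    - {"claw": 0,"dp": [0.0188,0.025,0],"angular": [0,0,0]}
    - {"claw": 0,"dp": [0.0188,0.025,0],"angular": [0,0,0]}
    - {"claw": 0,"dp": [0.0188,0.025,0],"angular": [0,0,0]}

```text
clock: 2.77
tcp_pos: [0.4735, -0.0879, 0.239]
orientation: [-0.0, 0.545, 0.839, -0.0]
wrist_force: [0.3, -0.5, 0.3]
finger_gap: 0.0852
```

Call:
play_rows:
  steps:
    - {"claw": 0,"dp": [0.0263,0.0093,0.005],"angular": [0,0,0]}
    - {"claw": 0,"dp": [0.0263,0.0093,0.005],"angular": [0,0,0]}
    - {"claw": 0,"dp": [0.0263,0.0093,0.005],"angular": [0,0,0]}
    - {"claw": 0,"dp": [0.0263,0.0093,0.005],"angular": [0,0,0]}
    - {"claw": 0,"dp": [0.0263,0.0093,0.005],"angular": [0,0,0]}
    - {"claw": 0,"dp": [0.0263,0.0093,0.005],"angular": [0,0,0]}
    - {"claw": 0,"dp": [0.0263,0.0093,0.005],"angular": [0,0,0]}
    - {"claw": 0,"dp": [0.0263,0.0093,0.005],"angular": [0,0,0]}

```text
clock: 3.43
tcp_pos: [0.4551, 0.1343, 0.1987]
orientation: [-0.0, 0.545, 0.839, -0.0]
wrist_force: [0.2, -0.2, 0.9]
finger_gap: 0.0856
```

Call:
play_rows:
  steps:
    - {"claw": 0,"dp": [0.0263,0.0093,0.005],"angular": [0,0,0]}
    - {"claw": 0,"dp": [0.0263,0.0093,0.005],"angular": [0,0,0]}
    - {"claw": 0,"dp": [0.0263,0.0093,0.005],"angular": [0,0,0]}
    - {"claw": 0,"dp": [0.0263,0.0093,0.005],"angular": [0,0,0]}
    - {"claw": 0,"dp": [0.0263,0.0093,0.005],"angular": [0,0,0]}
    - {"claw": 0,"dp": [0.0263,0.0093,0.005],"angular": [0,0,0]}
    - {"claw": 0,"dp": [0.0263,0.0093,0.005],"angular": [0,0,0]}
    - {"claw": 0,"dp": [0.0263,0.0093,0.005],"angular": [0,0,0]}

```text
clock: 4.1
tcp_pos: [0.4374, 0.3567, 0.1585]
orientation: [-0.0, 0.545, 0.839, -0.0]
wrist_force: [0.3, 0.3, 0.3]
finger_gap: 0.0855
```

```bash
python3 - <<'E'
from h import *
s=env.get_state();I,D=env.read_camera('wrist');np.savez('w1.npz',I=I,D=D)
c=cal('wrist');print({k:np.round(v,4).tolist() for k,v in c.items()});print(s['tcp_pos'],s['orientation'])
cv2.imwrite('pics/w1.png',cv2.resize(I[:,:,::-1],(800,600)))
E
```

```text
{'fx': 297.3186, 'fy': 297.3186, 'cx': 253.2597, 'cy': 189.7731, 'hand_eye': [[0.0009, -0.9595, -0.2817, 0.071], [1.0, 0.0009, 0.0001, 0.0008], [0.0001, -0.2817, 0.9595, -0.1348], [0.0, 0.0, 0.0, 1.0]]}
[0.43742371 0.35665916 0.15853917] [-1.42811452e-04  5.44612532e-01  8.38687643e-01 -4.55406202e-04]
```

View pics/w1.png

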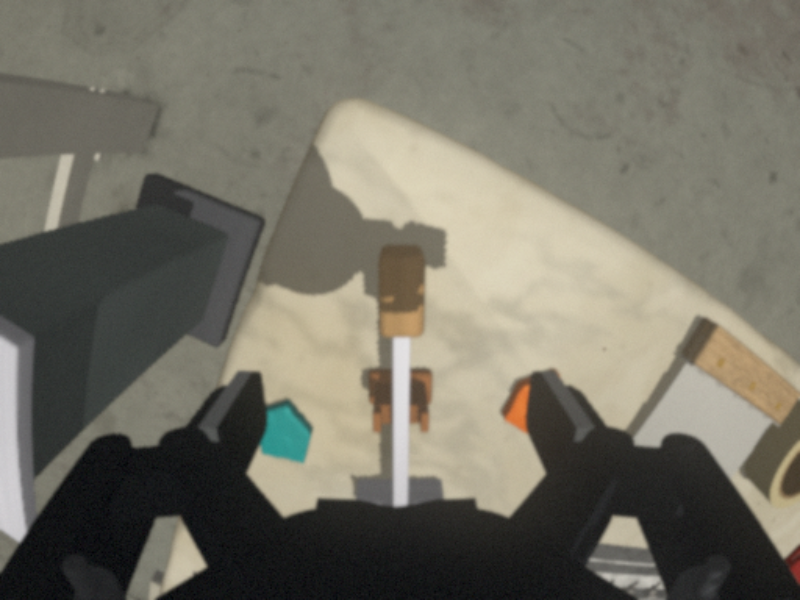

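Wrist view: the wooden grip at (402,290), in line with the jaw centre. The neck runs down to the rest at (400,390), with turquoise (287,432) and orange (515,405) clear of the fingers. I'll cross-check its position.

```bash
cat >> h.py <<'E'
from scipy.spatial.transform import Rotation as Ro
def wray(u,v,z,tcp,q):
    c=cal('wrist');H=np.array(c['hand_eye']);a=np.array([u-c['cx'],v-c['cy']])/c['fx'];t=np.hypot(*a)
    d=np.r_[a/t*np.sin(t),np.cos(t)] if t>1e-9 else np.array([0,0,1.])
    R=Ro.from_quat([q[1],q[2],q[3],q[0]]).as_matrix();o=R@H[:3,3]+tcp;d=R@H[:3,:3]@d
    return o+d*(z-o[2])/d[2]
HO=np.array([.4756,-.2593]);HY=np.deg2rad(3.6)
def hood(p):
    d=np.array(p)[:2]-HO;return np.array([d@[np.cos(HY),np.sin(HY)],d@[-np.sin(HY),np.cos(HY)]])
def world(h): return HO+h[0]*np.array([np.cos(HY),np.sin(HY)])+h[1]*np.array([-np.sin(HY),np.cos(HY)])
E
python3 - <<'E'
from h import *
s=env.get_state();t,q=s['tcp_pos'],s['orientation']
for u,v in((402,246),(402,258),(402,336),(379,300),(425,300),(401,345),(401,495)):
    for z in (.066,.053): 
        p=wray(u/1.5625,v/1.5625,z,t,q);R=Ro.from_quat([q[1],q[2],q[3],q[0]]).as_matrix();print((u,v),z,np.round(p,4),'tool',np.round(R.T@(p-t),4))
E
```

```text
(402, 246) 0.066 [0.4279 0.3904 0.066 ] tool [0.0305 0.0039 0.0916]
(402, 246) 0.053 [0.429  0.3884 0.053 ] tool [0.0282 0.0041 0.1046]
(402, 258) 0.066 [0.4304 0.3849 0.066 ] tool [0.0245 0.0039 0.0916]
(402, 258) 0.053 [0.4316 0.3826 0.053 ] tool [0.0218 0.0041 0.1046]
(402, 336) 0.066 [0.4475 0.3472 0.066 ] tool [-0.0169  0.0041  0.0915]
(402, 336) 0.053 [0.4498 0.3427 0.053 ] tool [-0.022   0.0043  0.1044]
(379, 300) 0.066 [0.4287 0.3603 0.066 ] tool [ 0.0027 -0.0077  0.0915]
(379, 300) 0.053 [0.4299 0.3565 0.053 ] tool [-0.0013 -0.0082  0.1045]
(425, 300) 0.066 [0.4501 0.3699 0.066 ] tool [0.0027 0.0158 0.0915]
(425, 300) 0.053 [0.4525 0.3667 0.053 ] tool [-0.0012  0.0166  0.1045]
(401, 345) 0.066 [0.4492 0.3424 0.066 ] tool [-0.022   0.0036  0.0914]
(401, 345) 0.053 [0.4515 0.3376 0.053 ] tool [-0.0273  0.0038  0.1044]
(401, 495) 0.066 [0.4917 0.2493 0.066 ] tool [-0.1244  0.0042  0.0912]
(401, 495) 0.053 [0.4964 0.2392 0.053 ] tool [-0.1356  0.0044  0.1041]
```

Call:
play_rows:
  steps:
    - {"claw": 0,"dp": [0.003,0.003,0.0145],"angular": [0,0,0]}
    - {"claw": 0,"dp": [0,0,0.015],"angular": [0,0,0]}
    - {"claw": 0,"dp": [0,0,0.015],"angular": [0,0,0]}
    - {"claw": 0,"dp": [0,0,0.015],"angular": [0,0,0]}
    - {"claw": 0,"dp": [0,0,0.015],"angular": [0,0,0]}
    - {"claw": 0,"dp": [0,0,0.015],"angular": [0,0,0]}
    - {"claw": 0,"dp": [0,0,0.015],"angular": [0,0,0]}
    - {"claw": 0,"dp": [0,0,0.014],"angular": [0,0,0]}

```text
clock: 4.82
tcp_pos: [0.4391, 0.3589, 0.0395]
orientation: [-0.0, 0.545, 0.839, -0.001]
wrist_force: [0.8, 0.2, -0.1]
finger_gap: 0.0853
```

Call:
play_rows:
  force: 100
  steps:
    - {"claw": 120,"dp": [0,0,0],"angular": [0,0,0]}
    - {"claw": 140,"dp": [0,0,0],"angular": [0,0,0]}
    - {"claw": 160,"dp": [0,0,0],"angular": [0,0,0]}
    - {"claw": 200,"dp": [0,0,0],"angular": [0,0,0]}
    - {"claw": 255,"dp": [0,0,0],"angular": [0,0,0]}
    - {"claw": 255,"dp": [0,0,0],"angular": [0,0,0]}
    - {"claw": 255,"dp": [0,0,0],"angular": [0,0,0]}
    - {"claw": 255,"dp": [0,0,0],"angular": [0,0,0]}

```text
clock: 5.48
tcp_pos: [0.4403, 0.3598, 0.0417]
orientation: [0.001, 0.545, 0.839, 0.001]
wrist_force: [-0.3, 1.0, 5.0]
finger_gap: 0.0227
```

Call:
play_rows:
  steps:
    - {"claw": 255,"dp": [0,0,-0.006],"angular": [0,0,0]}
    - {"claw": 255,"dp": [0,0,-0.01],"angular": [0,0,0]}
    - {"claw": 255,"dp": [0,0,-0.014],"angular": [0,0,0]}
    - {"claw": 255,"dp": [0,0,-0.015],"angular": [0,0,0]}
    - {"claw": 255,"dp": [0,0,-0.015],"angular": [0,0,0]}
    - {"claw": 255,"dp": [0,0,-0.015],"angular": [0,0,0]}
    - {"claw": 255,"dp": [0,0,-0.015],"angular": [0,0,0]}
    - {"claw": 255,"dp": [0,0,0],"angular": [0,0,0]}

```text
clock: 6.15
tcp_pos: [0.4411, 0.3604, 0.1343]
orientation: [0.001, 0.545, 0.839, 0.002]
wrist_force: [1.4, 0.3, -0.1]
finger_gap: 0.0225
```

```bash
python3 - <<'E'
from h import *
s=env.get_state();print({k:np.round(s[k],4).tolist() for k in('tcp_pos','orientation','wrist_force','ft_torque','finger_gap')})
a,_=env.read_camera('wrist');I,D=env.read_camera('scene');np.savez('s2.npz',I=I,D=D)
cv2.imwrite('pics/a2.png',np.hstack([cv2.resize(a[:,:,::-1],(400,300)),cv2.resize(I[180:300,100:260,::-1],(400,300))]))
t,dd=env.read_camera('top');P=cloud('top',dd)
m=(P[...,2]>.055)&(P[...,1]>.1)&(P[...,1]<.33)&(P[...,0]>.4)&(P[...,0]<.62);v,u=np.where(m)
Q=P[m];print(len(Q),Q[:,1].min(),Q[:,1].max());
for y in np.arange(.14,.3,.02):
    k=abs(Q[:,1]-y)<.01
    if k.any():print(round(y,3),np.round(np.median(Q[k],0),4),k.sum())
E
```

```text
{'tcp_pos': [0.4411, 0.3604, 0.1343], 'orientation': [0.001, 0.5446, 0.8387, 0.0023], 'wrist_force': [1.4227, 0.2928, -0.0685], 'ft_torque': [0.1372, -0.0046, -0.0616], 'finger_gap': 0.0225}
3986 0.10322620853084896 0.3299965048497724
0.14 [0.6079 0.1394 0.0571] 1
0.16 [0.6104 0.1682 0.055 ] 1
0.18 [0.4806 0.182  0.109 ] 23
0.2 [0.5065 0.2016 0.1162] 125
0.22 [0.5011 0.2167 0.1397] 62
0.24 [0.4889 0.2406 0.1402] 45
0.26 [0.4811 0.2592 0.1407] 40
0.28 [0.4081 0.2862 0.5812] 259
```

View pics/a2.png

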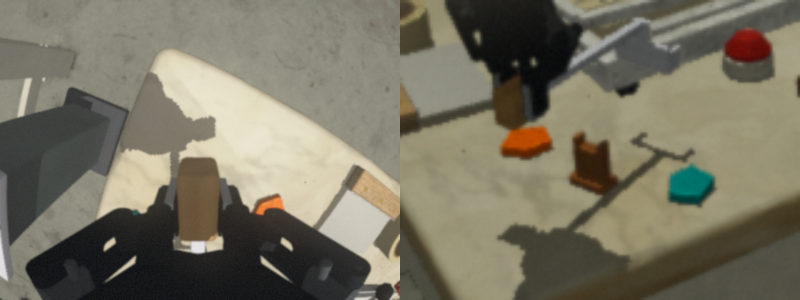

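Scene view: the pusher is held level and clear of the rest at (592,160), and the orange and turquoise decoys are undisturbed. Next I line the yaw up with the hood and carry it behind the nearer piece (piece 2).

Call:
play_rows:
  steps:
    - {"claw": 255,"dp": [0,0,0],"angular": [0,0,1.6]}
    - {"claw": 255,"dp": [0,0,0],"angular": [0,0,2.8]}
    - {"claw": 255,"dp": [0,0,0],"angular": [0,0,2.8]}
    - {"claw": 255,"dp": [0,0,0],"angular": [0,0,2.8]}
    - {"claw": 255,"dp": [0,0,0],"angular": [0,0,2.8]}
    - {"claw": 255,"dp": [0,0,0],"angular": [0,0,2.8]}
    - {"claw": 255,"dp": [0,0,0],"angular": [0,0,2.8]}
    - {"claw": 255,"dp": [0,0,0],"angular": [0,0,2.0]}

```text
clock: 6.97
tcp_pos: [0.4387, 0.3588, 0.1291]
orientation: [-0.0, 0.685, 0.728, -0.001]
wrist_force: [0.3, -0.2, -1.5]
finger_gap: 0.0225
```

Call:
play_rows:
  steps:
    - {"claw": 255,"dp": [-0.008,-0.001,0],"angular": [0,0,0]}
    - {"claw": 255,"dp": [-0.016,-0.001,0],"angular": [0,0,0]}
    - {"claw": 255,"dp": [-0.02,-0.001,0],"angular": [0,0,0]}
    - {"claw": 255,"dp": [-0.02,-0.001,0],"angular": [0,0,0]}
    - {"claw": 255,"dp": [-0.02,-0.001,0],"angular": [0,0,0]}
    - {"claw": 255,"dp": [-0.02,-0.001,0],"angular": [0,0,0]}
    - {"claw": 255,"dp": [-0.02,-0.001,0],"angular": [0,0,0]}
    - {"claw": 255,"dp": [-0.02,-0.001,0],"angular": [0,0,0]}

```text
clock: 7.63
tcp_pos: [0.4396, 0.2136, 0.1298]
orientation: [-0.0, 0.684, 0.729, -0.001]
wrist_force: [-0.4, -0.5, -0.3]
finger_gap: 0.0226
```

Call:
play_rows:
  steps:
    - {"claw": 255,"dp": [-0.02,-0.001,0.005],"angular": [0,0,0]}
    - {"claw": 255,"dp": [-0.02,-0.001,0.005],"angular": [0,0,0]}
    - {"claw": 255,"dp": [-0.02,-0.001,0.005],"angular": [0,0,0]}
    - {"claw": 255,"dp": [-0.02,-0.001,0.005],"angular": [0,0,0]}
    - {"claw": 255,"dp": [-0.02,-0.001,0.005],"angular": [0,0,0]}
    - {"claw": 255,"dp": [-0.016,-0.001,0.005],"angular": [0,0,0]}
    - {"claw": 255,"dp": [-0.008,0,0.005],"angular": [0,0,0]}
    - {"claw": 255,"dp": [0,0,0.005],"angular": [0,0,0]}

```text
clock: 8.3
tcp_pos: [0.4418, 0.0896, 0.0899]
orientation: [-0.0, 0.685, 0.728, -0.001]
wrist_force: [0.1, -0.1, -2.0]
finger_gap: 0.0228
```

```bash
python3 - <<'E'
from h import *
s=env.get_state();print({k:np.round(s[k],4).tolist() for k in('tcp_pos','orientation','wrist_force')},hood(s['tcp_pos']))
I,D=env.read_camera('top');P=cloud('top',D);np.savez('t3.npz',I=I,D=D)
J,_=env.read_camera('scene')
cv2.imwrite('pics/a3.png',np.hstack([cv2.resize(I[130:260,230:450,::-1],(500,295)),cv2.resize(J[120:280,180:400,::-1],(300,218)) if 0 else cv2.resize(J[130:278,200:350,::-1],(300,295))]))
t=s['tcp_pos'];q=s['orientation'];R=Ro.from_quat([q[1],q[2],q[3],q[0]]).as_matrix();L=(P-t)@R
m=(D>0)&(L[...,0]<-.06)&(L[...,0]>-.26)&(abs(L[...,1])<.05)&(P[...,2]>.03);Q=L[m];Z=P[m][:,2]
for a in np.arange(-.25,-.05,.01):
    k=abs(Q[:,0]-a)<.005
    if k.any():print(round(a,3),k.sum(),'y',np.round([Q[k,1].min(),np.median(Q[k,1]),Q[k,1].max()],4),'z',np.round([np.median(Z[k]),Z[k].max()],4))
E
```

```text
{'tcp_pos': [0.4418, 0.0896, 0.0899], 'orientation': [-0.0003, 0.6853, 0.7283, -0.0005], 'wrist_force': [0.1453, -0.0739, -2.0352]} [-0.01178993  0.35029787]
-0.19 5 y [-0.0336  0.0268  0.0293] z [0.0679 0.0699]
-0.18 17 y [-0.0355 -0.0332  0.0299] z [0.0713 0.0752]
-0.17 99 y [-0.0353 -0.0068  0.0294] z [0.0767 0.1035]
-0.16 16 y [-0.0067 -0.0029  0.0009] z [0.0996 0.1042]
-0.15 16 y [-0.0064 -0.0025  0.0013] z [0.0998 0.1045]
-0.14 17 y [-0.0059 -0.0011  0.0018] z [0.0999 0.1037]
-0.13 19 y [-0.0055 -0.0027  0.0022] z [0.1001 0.1022]
-0.12 19 y [-0.0072 -0.0023  0.0027] z [0.0996 0.1041]
-0.11 20 y [-0.007  -0.002   0.0031] z [0.0986 0.1039]
-0.1 17 y [-0.0068 -0.0017  0.0032] z [0.0988 0.1033]
-0.09 16 y [-0.0063 -0.0025  0.0013] z [0.1004 0.1038]
-0.08 16 y [-0.0059 -0.0021  0.0017] z [0.099  0.1041]
-0.07 16 y [-0.0056 -0.0017  0.0021] z [0.0987 0.1021]
-0.06 8 y [-0.0052 -0.0013  0.0023] z [0.0987 0.1029]
```

View pics/a3.png

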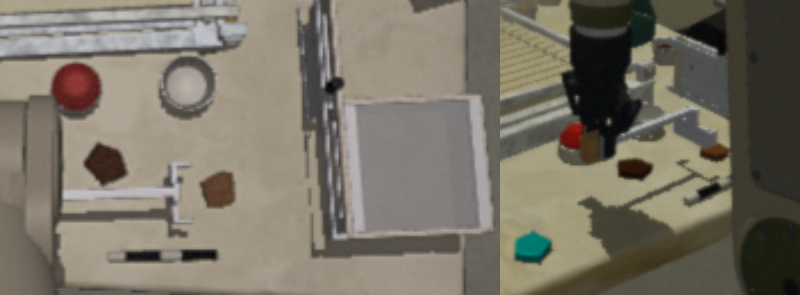

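Top crop: the head (178,195) stands behind the brown piece (218,190), the dark piece (105,162) is untouched, and the marker, cup and timer are in place. The pusher neck is level. Lowering it to about 2 mm above the marble with a 5 mm lateral shift.

Call:
play_rows:
  steps:
    - {"claw": 255,"dp": [0,0.002,0.005],"angular": [0,0,0]}
    - {"claw": 255,"dp": [0,0.002,0.007],"angular": [0,0,0]}
    - {"claw": 255,"dp": [0,0.001,0.007],"angular": [0,0,0]}
    - {"claw": 255,"dp": [0,0,0.007],"angular": [0,0,0]}
    - {"claw": 255,"dp": [0,0,0.007],"angular": [0,0,0]}
    - {"claw": 255,"dp": [0,0,0.006],"angular": [0,0,0]}
    - {"claw": 255,"dp": [0,0,0.004],"angular": [0,0,0]}
    - {"claw": 255,"dp": [0,0,0.002],"angular": [0,0,0]}

```text
clock: 9.07
tcp_pos: [0.4468, 0.0914, 0.0449]
orientation: [-0.0, 0.685, 0.729, -0.0]
wrist_force: [-0.6, 0.3, -0.4]
finger_gap: 0.023
```

Call:
play_rows:
  steps:
    - {"claw": 255,"dp": [-0.006,0.001,0],"angular": [0,0,0]}
    - {"claw": 255,"dp": [-0.011,0.001,0],"angular": [0,0,0]}
    - {"claw": 255,"dp": [-0.011,0.001,0],"angular": [0,0,0]}
    - {"claw": 255,"dp": [-0.011,0.001,0],"angular": [0,0,0]}
    - {"claw": 255,"dp": [-0.011,0.001,0],"angular": [0,0,0]}
    - {"claw": 255,"dp": [-0.011,0.001,0],"angular": [0,0,0]}
    - {"claw": 255,"dp": [-0.011,0.001,0],"angular": [0,0,0]}
    - {"claw": 255,"dp": [-0.009,0.002,0],"angular": [0,0,0]}

```text
clock: 9.73
tcp_pos: [0.4615, 0.0095, 0.0458]
orientation: [0.0, 0.685, 0.729, -0.0]
wrist_force: [1.1, 0.4, -1.1]
finger_gap: 0.0225
```

```bash
cat > look.py <<'E'
from h import *
import sys
s=env.get_state();h=hood(s['tcp_pos']);q=s['orientation'];print(np.round(s['tcp_pos'],4),'hood',np.round(h,4),'yaw',round(2*np.degrees(np.arctan2(q[2],q[1]))-90,2),np.round(s['wrist_force'],1),'t',s['clock'])
I,D=env.read_camera('top');cv2.imwrite(sys.argv[1],cv2.resize(I[130:260,230:450,::-1],(800,473),interpolation=2))
hs=cv2.cvtColor(I,cv2.COLOR_RGB2HSV);m=((hs[...,2]<130)&(hs[...,1]>90)&(hs[...,0]<20)).astype(np.uint8);m[:, :235]=0;m[:155]=0;m[245:]=0;m[:,460:]=0
n,L,S,C=cv2.connectedComponentsWithStats(m)
for k in range(1,n):
    if S[k,4]>50: print(C[k],S[k,4],'hood',np.round(hood(onplane('top',*C[k],.012)),4),np.median(hs[L==k],0))
E
python3 look.py pics/a4.png
```

```text
[0.4615 0.0095 0.0458] hood [0.0028 0.2692] yaw 3.53 [ 1.1  0.4 -1.1] t 9.7333
[265.1875 161.4   ] 80 hood [0.1351 0.2761] [  2. 167. 102.]
[343.67910448 212.39552239] 134 hood [-0.0097  0.0759] [ 12. 129.  90.]
```

View pics/a4.png

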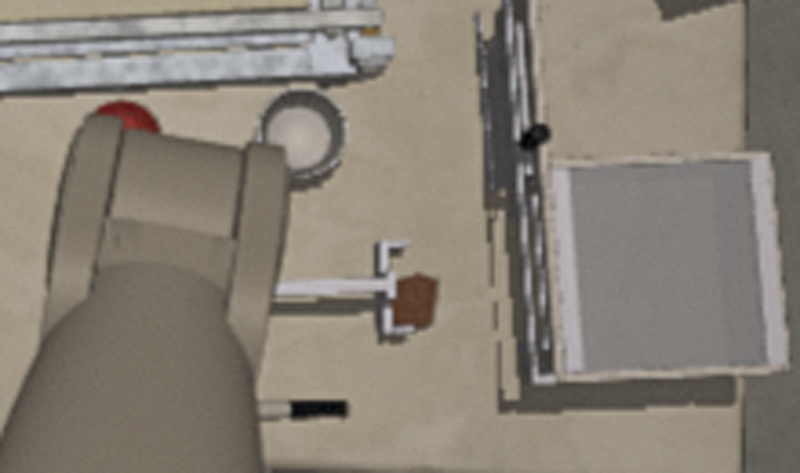

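Crop: the brown piece (415,300) sits in the pocket of the head (390,290), on the port's centre line. I continue straight through the port.

Call:
play_rows:
  steps:
    - {"claw": 255,"dp": [-0.006,0,0.001],"angular": [0,0,0]}
    - {"claw": 255,"dp": [-0.011,0,0],"angular": [0,0,0]}
    - {"claw": 255,"dp": [-0.011,0,0],"angular": [0,0,0]}
    - {"claw": 255,"dp": [-0.011,0,0],"angular": [0,0,0]}
    - {"claw": 255,"dp": [-0.011,0,0],"angular": [0,0,0]}
    - {"claw": 255,"dp": [-0.011,0,0],"angular": [0,0,0]}
    - {"claw": 255,"dp": [-0.011,0,0],"angular": [0,0,0]}
    - {"claw": 255,"dp": [-0.011,0,0],"angular": [0,0,0]}

```text
clock: 10.45
tcp_pos: [0.4667, -0.073, 0.0448]
orientation: [0.0, 0.685, 0.729, -0.0]
wrist_force: [0.5, 0.5, -1.6]
finger_gap: 0.0226
```

Call:
play_rows:
  steps:
    - {"claw": 255,"dp": [-0.011,0,0],"angular": [0,0,0]}
    - {"claw": 255,"dp": [-0.011,0,0],"angular": [0,0,0]}
    - {"claw": 255,"dp": [-0.011,0,0],"angular": [0,0,0]}
    - {"claw": 255,"dp": [-0.011,0,0],"angular": [0,0,0]}
    - {"claw": 255,"dp": [-0.011,0,0],"angular": [0,0,0]}
    - {"claw": 255,"dp": [-0.011,0,0],"angular": [0,0,0]}
    - {"claw": 255,"dp": [-0.011,0,0],"angular": [0,0,0]}
    - {"claw": 255,"dp": [-0.006,0,0],"angular": [0,0,0]}

```text
clock: 11.12
tcp_pos: [0.4722, -0.1563, 0.0448]
orientation: [0.0, 0.685, 0.729, -0.0]
wrist_force: [-0.0, 0.9, -0.5]
finger_gap: 0.0229
```

```bash
python3 look.py pics/a5.png
```

```text
[ 0.4722 -0.1563  0.0448] hood [0.0031 0.103 ] yaw 3.55 [-0.   0.9 -0.5] t 11.1167
[262.84587814 168.1827957 ] 279 hood [0.1171 0.2831] [  1. 167.  98.]
[275.96808511 201.7712766 ] 188 hood [0.0259 0.2524] [ 10. 140.  58.]
```

View pics/a5.png

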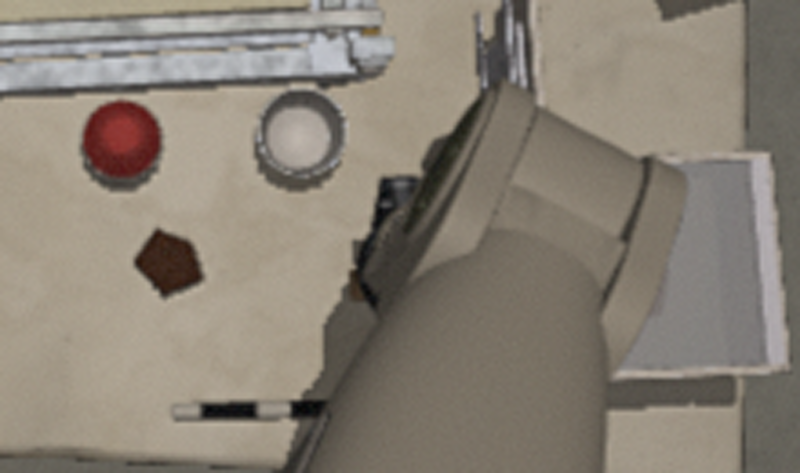

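Piece 2's pushing face is at hood y = −70, so the piece is fully inside. The dark piece (170,263), cup, timer and marker are untouched. Retracting straight, lifting, and moving behind piece 1.

Call:
play_rows:
  steps:
    - {"claw": 255,"dp": [0.01,0,0],"angular": [0,0,0]}
    - {"claw": 255,"dp": [0.018,0,0],"angular": [0,0,0]}
    - {"claw": 255,"dp": [0.018,0,0],"angular": [0,0,0]}
    - {"claw": 255,"dp": [0.018,0,0],"angular": [0,0,0]}
    - {"claw": 255,"dp": [0.018,0,0],"angular": [0,0,0]}
    - {"claw": 255,"dp": [0.018,0,0],"angular": [0,0,0]}
    - {"claw": 255,"dp": [0.018,0,0],"angular": [0,0,0]}
    - {"claw": 255,"dp": [0.018,0,0],"angular": [0,0,0]}

```text
clock: 11.83
tcp_pos: [0.4627, -0.017, 0.0448]
orientation: [-0.0, 0.684, 0.729, 0.0]
wrist_force: [0.2, -0.2, -0.9]
finger_gap: 0.0225
```

Call:
play_rows:
  steps:
    - {"claw": 255,"dp": [0.008,0,-0.008],"angular": [0,0,0]}
    - {"claw": 255,"dp": [0.008,0,-0.008],"angular": [0,0,0]}
    - {"claw": 255,"dp": [0.008,0,-0.008],"angular": [0,0,0]}
    - {"claw": 255,"dp": [0.008,0,-0.008],"angular": [0,0,0]}
    - {"claw": 255,"dp": [0.008,0,-0.008],"angular": [0,0,0]}
    - {"claw": 255,"dp": [0.008,0,-0.008],"angular": [0,0,0]}
    - {"claw": 255,"dp": [0.008,0,-0.008],"angular": [0,0,0]}
    - {"claw": 255,"dp": [0.008,0,-0.008],"angular": [0,0,0]}

```text
clock: 12.5
tcp_pos: [0.4594, 0.0456, 0.1098]
orientation: [0.0, 0.685, 0.729, 0.0]
wrist_force: [0.1, 0.6, -1.1]
finger_gap: 0.0229
```

Call:
play_rows:
  steps:
    - {"claw": 255,"dp": [0.016,0.003,0],"angular": [0,0,0]}
    - {"claw": 255,"dp": [0.024,0.003,0],"angular": [0,0,0]}
    - {"claw": 255,"dp": [0.024,0.003,0],"angular": [0,0,0]}
    - {"claw": 255,"dp": [0.024,0.003,0],"angular": [0,0,0]}
    - {"claw": 255,"dp": [0.024,0.003,0],"angular": [0,0,0]}
    - {"claw": 255,"dp": [0.024,0.003,0],"angular": [0,0,0]}
    - {"claw": 255,"dp": [0.024,0.004,0],"angular": [0,0,0]}
    - {"claw": 255,"dp": [0.016,0.003,0],"angular": [0,0,0]}

```text
clock: 13.17
tcp_pos: [0.4733, 0.2246, 0.1093]
orientation: [-0.0, 0.684, 0.729, 0.0]
wrist_force: [0.0, -0.5, -1.1]
finger_gap: 0.0227
```

```bash
python3 look.py pics/a6.png
```

```text
[0.4733 0.2246 0.1093] hood [0.0281 0.4831] yaw 3.66 [ 0.  -0.5 -1.1] t 13.1667
[263.03623188 168.25      ] 276 hood [0.1169 0.2826] [  1. 167.  98.]
[275.94179894 201.77777778] 189 hood [0.0259 0.2524] [ 10. 140.  59.]
```

View pics/a6.png

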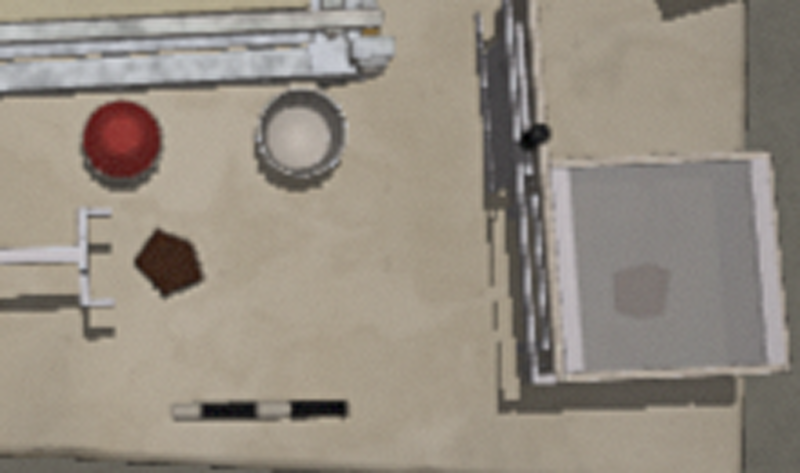

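Crop: the brown piece is visible inside the hood at (642,290), and the head (90,257) stands behind the dark piece (168,263). Lowering, then pushing while drifting to the port's centre line.

Call:
play_rows:
  steps:
    - {"claw": 255,"dp": [-0.002,0,0.006],"angular": [0,0,0]}
    - {"claw": 255,"dp": [-0.002,0,0.01],"angular": [0,0,0]}
    - {"claw": 255,"dp": [0,0,0.01],"angular": [0,0,0]}
    - {"claw": 255,"dp": [0,0,0.01],"angular": [0,0,0]}
    - {"claw": 255,"dp": [0,0,0.01],"angular": [0,0,0]}
    - {"claw": 255,"dp": [0,0,0.01],"angular": [0,0,0]}
    - {"claw": 255,"dp": [0,0,0.006],"angular": [0,0,0]}
    - {"claw": 255,"dp": [0,0,0.003],"angular": [0,0,0]}

```text
clock: 13.88
tcp_pos: [0.4727, 0.2176, 0.0422]
orientation: [-0.001, 0.685, 0.729, -0.001]
wrist_force: [-0.4, -0.3, -2.4]
finger_gap: 0.023
```

Call:
play_rows:
  steps:
    - {"claw": 255,"dp": [-0.006,0,0],"angular": [0,0,0]}
    - {"claw": 255,"dp": [-0.011,0,0],"angular": [0,0,0]}
    - {"claw": 255,"dp": [-0.011,0,0],"angular": [0,0,0]}
    - {"claw": 255,"dp": [-0.011,-0.001,0],"angular": [0,0,0]}
    - {"claw": 255,"dp": [-0.011,-0.0015,0],"angular": [0,0,0]}
    - {"claw": 255,"dp": [-0.011,-0.0015,0],"angular": [0,0,0]}
    - {"claw": 255,"dp": [-0.011,-0.0015,0],"angular": [0,0,0]}
    - {"claw": 255,"dp": [-0.011,-0.0015,0],"angular": [0,0,0]}

```text
clock: 14.55
tcp_pos: [0.4717, 0.1336, 0.044]
orientation: [0.0, 0.685, 0.729, 0.0]
wrist_force: [-0.3, 0.1, -1.0]
finger_gap: 0.0226
```

Call:
play_rows:
  steps:
    - {"claw": 255,"dp": [-0.011,-0.0015,0],"angular": [0,0,0]}
    - {"claw": 255,"dp": [-0.011,-0.0015,0],"angular": [0,0,0]}
    - {"claw": 255,"dp": [-0.011,-0.0015,0],"angular": [0,0,0]}
    - {"claw": 255,"dp": [-0.011,-0.0015,0],"angular": [0,0,0]}
    - {"claw": 255,"dp": [-0.011,-0.0015,0],"angular": [0,0,0]}
    - {"claw": 255,"dp": [-0.011,-0.0015,0],"angular": [0,0,0]}
    - {"claw": 255,"dp": [-0.011,-0.0015,0],"angular": [0,0,0]}
    - {"claw": 255,"dp": [-0.006,-0.0015,0],"angular": [0,0,0]}

```text
clock: 15.22
tcp_pos: [0.465, 0.0499, 0.0438]
orientation: [0.0, 0.685, 0.729, -0.0]
wrist_force: [0.1, 0.5, -1.6]
finger_gap: 0.023
```

```bash
python3 look.py pics/a7.png
```

```text
[0.465  0.0499 0.0438] hood [0.0088 0.3093] yaw 3.54 [ 0.1  0.5 -1.6] t 15.2167
[262.76470588 161.70588235] 102 hood [0.1346 0.2826] [  1.5 167.  102. ]
[330.03225806 204.46236559] 186 hood [0.0127 0.1104] [ 10. 141.  56.]
```

View pics/a7.png

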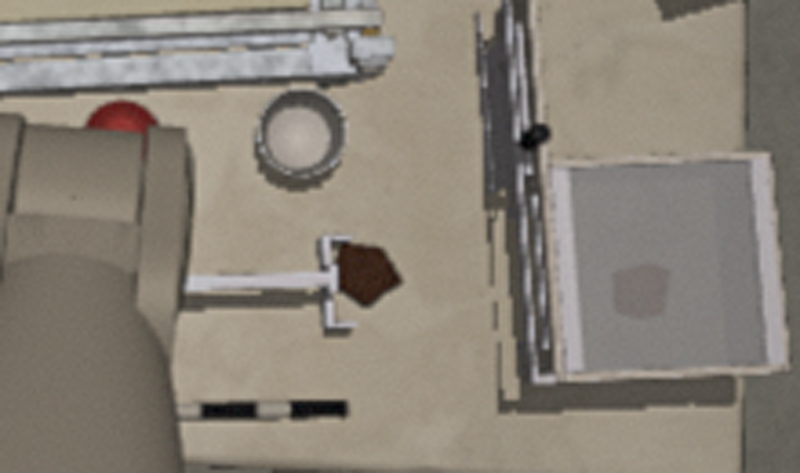

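Crop: the dark piece (368,273) is in the pocket, nearly centred. Pushing it through.

Call:
play_rows:
  steps:
    - {"claw": 255,"dp": [-0.006,-0.0015,0],"angular": [0,0,0]}
    - {"claw": 255,"dp": [-0.011,-0.0015,0],"angular": [0,0,0]}
    - {"claw": 255,"dp": [-0.011,-0.0015,0],"angular": [0,0,0]}
    - {"claw": 255,"dp": [-0.011,-0.0015,0],"angular": [0,0,0]}
    - {"claw": 255,"dp": [-0.011,0,0],"angular": [0,0,0]}
    - {"claw": 255,"dp": [-0.011,0,0],"angular": [0,0,0]}
    - {"claw": 255,"dp": [-0.011,0,0],"angular": [0,0,0]}
    - {"claw": 255,"dp": [-0.011,0,0],"angular": [0,0,0]}

```text
clock: 15.93
tcp_pos: [0.4644, -0.0331, 0.0438]
orientation: [0.0, 0.685, 0.729, 0.0]
wrist_force: [-0.9, 0.5, -1.6]
finger_gap: 0.0226
```

Call:
play_rows:
  steps:
    - {"claw": 255,"dp": [-0.011,0,0],"angular": [0,0,0]}
    - {"claw": 255,"dp": [-0.011,0,0],"angular": [0,0,0]}
    - {"claw": 255,"dp": [-0.011,0,0],"angular": [0,0,0]}
    - {"claw": 255,"dp": [-0.011,0,0],"angular": [0,0,0]}
    - {"claw": 255,"dp": [-0.011,0,0],"angular": [0,0,0]}
    - {"claw": 255,"dp": [-0.011,0,0],"angular": [0,0,0]}
    - {"claw": 255,"dp": [-0.008,0,0],"angular": [0,0,0]}
    - {"claw": 255,"dp": [-0.004,0,0],"angular": [0,0,0]}

```text
clock: 16.6
tcp_pos: [0.4694, -0.111, 0.0438]
orientation: [0.0, 0.685, 0.729, 0.0]
wrist_force: [-0.1, 0.7, -1.1]
finger_gap: 0.0223
```

TCP hood y is 148, so the face is at −25 and piece 1 is inside. Retracting straight to the open lane, then tilting about 9° so that both head and grip touch the table when the pusher is laid down.

Call:
play_rows:
  steps:
    - {"claw": 255,"dp": [0.01,0,0],"angular": [0,0,0]}
    - {"claw": 255,"dp": [0.018,0,0],"angular": [0,0,0]}
    - {"claw": 255,"dp": [0.018,0,0],"angular": [0,0,0]}
    - {"claw": 255,"dp": [0.018,0,0],"angular": [0,0,0]}
    - {"claw": 255,"dp": [0.018,0,0],"angular": [0,0,0]}
    - {"claw": 255,"dp": [0.018,0,0],"angular": [0,0,0]}
    - {"claw": 255,"dp": [0.018,0,0],"angular": [0,0,0]}
    - {"claw": 255,"dp": [0.018,0,0],"angular": [0,0,0]}

```text
clock: 17.27
tcp_pos: [0.4599, 0.0278, 0.0438]
orientation: [-0.0, 0.684, 0.729, -0.0]
wrist_force: [1.2, -0.1, -1.1]
finger_gap: 0.0228
```

Call:
play_rows:
  steps:
    - {"claw": 255,"dp": [0.016,0,0],"angular": [0,0,0]}
    - {"claw": 255,"dp": [0.016,0,0],"angular": [0,0,0]}
    - {"claw": 255,"dp": [0.016,0,0],"angular": [0,0,0]}
    - {"claw": 255,"dp": [0.016,0,0],"angular": [0,0,0]}
    - {"claw": 255,"dp": [0.016,0,0],"angular": [0,0,0]}
    - {"claw": 255,"dp": [0.012,0,0],"angular": [0,0,0]}
    - {"claw": 255,"dp": [0.008,0,0],"angular": [0,0,0]}
    - {"claw": 255,"dp": [0,0,0],"angular": [0,0,0]}

```text
clock: 17.93
tcp_pos: [0.4537, 0.1276, 0.0437]
orientation: [-0.0, 0.684, 0.73, 0.0]
wrist_force: [-0.1, -0.0, -1.1]
finger_gap: 0.0227
```

Call:
play_rows:
  steps:
    - {"claw": 255,"dp": [0,0,0.003],"angular": [0,-1.1,0]}
    - {"claw": 255,"dp": [0,0,0.003],"angular": [0,-1.1,0]}
    - {"claw": 255,"dp": [0,0,0.003],"angular": [0,-1.1,0]}
    - {"claw": 255,"dp": [0,0,0.003],"angular": [0,-1.1,0]}
    - {"claw": 255,"dp": [0,0,0.003],"angular": [0,-1.1,0]}
    - {"claw": 255,"dp": [0,0,0.003],"angular": [0,-1.1,0]}
    - {"claw": 255,"dp": [0,0,0.003],"angular": [0,-1.1,0]}
    - {"claw": 255,"dp": [0,0,0.003],"angular": [0,-1.1,0]}

```text
clock: 18.6
tcp_pos: [0.4544, 0.1242, 0.0195]
orientation: [0.057, 0.683, 0.727, -0.053]
wrist_force: [-0.2, 0.9, -0.9]
finger_gap: 0.023
```

Call:
play_rows:
  steps:
    - {"claw": 255,"dp": [0,0,0.001],"angular": [0,0,0]}
    - {"claw": 255,"dp": [0,0,0.001],"angular": [0,0,0]}
    - {"claw": 255,"dp": [0,0,0.001],"angular": [0,0,0]}
    - {"claw": 255,"dp": [0,0,0.0005],"angular": [0,0,0]}
    - {"claw": 255,"dp": [0,0,0],"angular": [0,0,0]}
    - {"claw": 255,"dp": [0,0,0],"angular": [0,0,0]}
    - {"claw": 255,"dp": [0,0,0],"angular": [0,0,0]}
    - {"claw": 255,"dp": [0,0,0],"angular": [0,0,0]}

```text
clock: 19.27
tcp_pos: [0.4545, 0.1236, 0.0165]
orientation: [0.056, 0.683, 0.727, -0.052]
wrist_force: [-0.6, -0.1, -1.2]
finger_gap: 0.0231
```

Call:
play_rows:
  steps:
    - {"claw": 255,"dp": [0,0,0.0005],"angular": [0,0,0]}
    - {"claw": 255,"dp": [0,0,0.0005],"angular": [0,0,0]}
    - {"claw": 255,"dp": [0,0,0.0005],"angular": [0,0,0]}
    - {"claw": 255,"dp": [0,0,0.0005],"angular": [0,0,0]}
    - {"claw": 255,"dp": [0,0,0],"angular": [0,0,0]}
    - {"claw": 255,"dp": [0,0,0],"angular": [0,0,0]}
    - {"claw": 255,"dp": [0,0,0],"angular": [0,0,0]}
    - {"claw": 255,"dp": [0,0,0],"angular": [0,0,0]}

```text
clock: 19.93
tcp_pos: [0.4547, 0.1236, 0.0155]
orientation: [0.056, 0.682, 0.727, -0.052]
wrist_force: [-4.0, 1.8, 9.6]
finger_gap: 0.0228
```

```bash
python3 - <<'E'
from h import *
s=env.get_state();print({k:np.round(s[k],3).tolist() for k in('tcp_pos','wrist_force','ft_torque')},hood(s['tcp_pos']))
I,D=env.read_camera('scene');cv2.imwrite('pics/a8.png',cv2.resize(I[150:290,220:400,::-1],(771,600),interpolation=2))
E
```

```text
{'tcp_pos': [0.455, 0.124, 0.015], 'wrist_force': [-3.97, 1.826, 9.593], 'ft_torque': [-0.04, 0.709, -0.189]} [0.00314746 0.3834331 ]
```

View pics/a8.png

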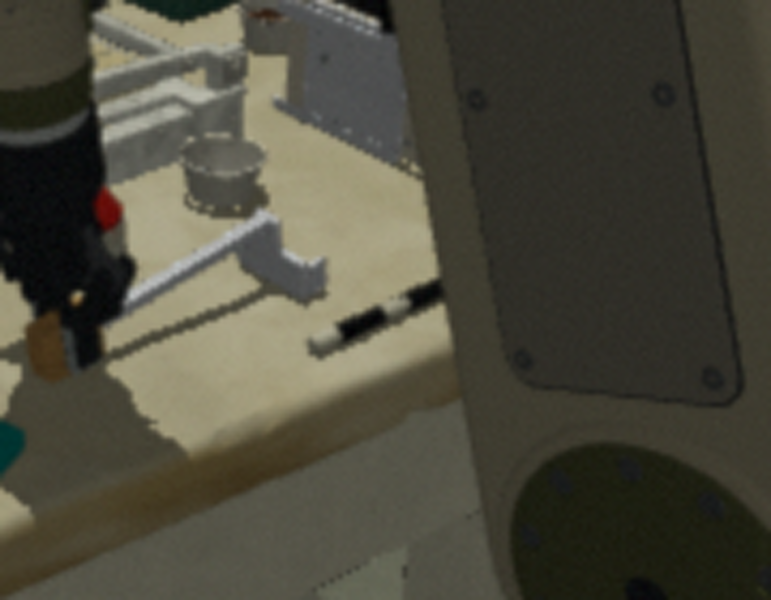

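The pusher rests on the table (9.6 N contact). Grip end (50,345) is down, and the marker (370,320) and cup (222,175) are clear. Releasing and rising.

Call:
play_rows:
  steps:
    - {"claw": 255,"dp": [0,0,-0.0005],"angular": [0,0,0]}
    - {"claw": 150,"dp": [0,0,0],"angular": [0,0,0]}
    - {"claw": 120,"dp": [0,0,0],"angular": [0,0,0]}
    - {"claw": 90,"dp": [0,0,0],"angular": [0,0,0]}
    - {"claw": 60,"dp": [0,0,0],"angular": [0,0,0]}
    - {"claw": 40,"dp": [0,0,0],"angular": [0,0,0]}
    - {"claw": 40,"dp": [0,0,0],"angular": [0,0,0]}
    - {"claw": 40,"dp": [0,0,0],"angular": [0,0,0]}

```text
clock: 20.65
tcp_pos: [0.4544, 0.1234, 0.0148]
orientation: [0.056, 0.683, 0.727, -0.053]
wrist_force: [0.3, -0.9, 0.2]
finger_gap: 0.0719
```

Call:
play_rows:
  steps:
    - {"claw": 40,"dp": [0,0,-0.01],"angular": [0,0,0]}
    - {"claw": 40,"dp": [0,0,-0.02],"angular": [0,0,0]}
    - {"claw": 40,"dp": [0,0,-0.025],"angular": [0,0,0]}
    - {"claw": 40,"dp": [0,0,-0.03],"angular": [0,0,0]}
    - {"claw": 40,"dp": [0,0,-0.03],"angular": [0,2.2,0]}
    - {"claw": 40,"dp": [0,0,-0.03],"angular": [0,2.2,0]}
    - {"claw": 40,"dp": [0,0,-0.03],"angular": [0,2.2,0]}
    - {"claw": 40,"dp": [0,0,-0.03],"angular": [0,2.2,0]}

```text
clock: 21.32
tcp_pos: [0.4526, 0.1483, 0.2198]
orientation: [-0.001, 0.684, 0.729, 0.001]
wrist_force: [0.7, 1.0, -0.0]
finger_gap: 0.0717
```

```bash
python3 look.py pics/a9.png; python3 - <<'E'
from h import *
s=env.get_state();print(s['joint_pos'])
I,D=env.read_camera('top');P=cloud('top',D)
q=(P[...,2]>.12)&(P[...,2]<.16)&(P[...,1]<-.19)&(P[...,1]>-.28)&(P[...,0]>.5)&(P[...,0]<.62);v,u=np.where(q)
p=onplane('top',u.mean(),v.mean(),.14);print('post',p,hood(p),len(u))
E
```

```text
[0.4526 0.1483 0.2198] hood [0.0026 0.4083] yaw 3.64 [ 0.7  1.  -0. ] t 21.3167
[262.98194946 168.10469314] 277 hood [0.1173 0.2827] [  1. 168.  98.]
[ 0.14476725  0.12469222 -0.22781473  1.20865841  0.00295915  1.65310641]
post [ 0.56352814 -0.24250121  0.14      ] [0.08880944 0.01124459] 38
```

View pics/a9.png

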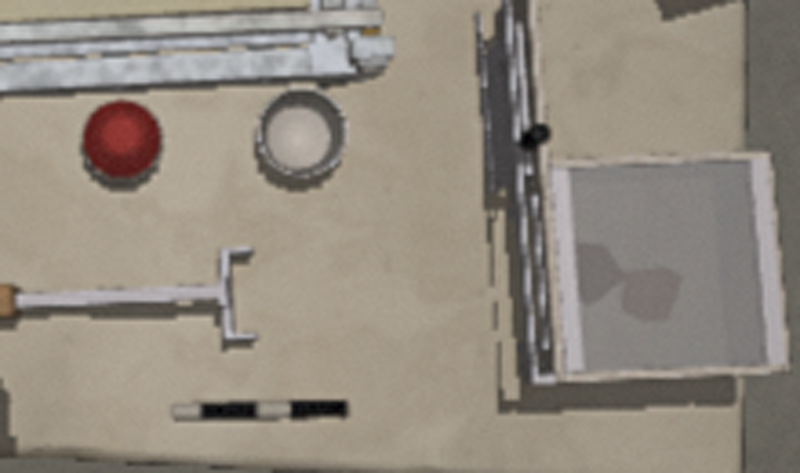

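Top crop: both pieces are inside the hood at (598,272) and (652,292). The pusher lies in the lane with its head at (230,295), clear of the hood, and the bystanders are in place. Next, the shutter post at (535,136).

Call:
play_rows:
  steps:
    - {"claw": 40,"dp": [-0.012,0.0054,0],"angular": [0,0,0]}
    - {"claw": 40,"dp": [-0.0265,0.0054,0],"angular": [0,0,0]}
    - {"claw": 40,"dp": [-0.0265,0.0054,0],"angular": [0,0,0]}
    - {"claw": 40,"dp": [-0.0265,0.0054,0],"angular": [0,0,0]}
    - {"claw": 40,"dp": [-0.0265,0.0054,0],"angular": [0,0,0]}
    - {"claw": 40,"dp": [-0.0265,0.0054,0],"angular": [0,0,0]}
    - {"claw": 40,"dp": [-0.0265,0.0054,0],"angular": [0,0,0]}
    - {"claw": 40,"dp": [-0.0265,0.0054,0],"angular": [0,0,0]}

```text
clock: 22.08
tcp_pos: [0.5082, -0.0477, 0.2174]
orientation: [-0.0, 0.685, 0.729, -0.0]
wrist_force: [0.7, -0.1, 0.6]
finger_gap: 0.0718
```

Call:
play_rows:
  steps:
    - {"claw": 40,"dp": [-0.0265,0.0054,0],"angular": [0,0,0]}
    - {"claw": 40,"dp": [-0.0265,0.0054,0],"angular": [0,0,0]}
    - {"claw": 40,"dp": [-0.0265,0.0054,0],"angular": [0,0,0]}
    - {"claw": 40,"dp": [-0.0265,0.0054,0],"angular": [0,0,0]}
    - {"claw": 40,"dp": [-0.0265,0.0054,0],"angular": [0,0,0]}
    - {"claw": 40,"dp": [-0.0265,0.0054,0],"angular": [0,0,0]}
    - {"claw": 40,"dp": [-0.0265,0.0054,0],"angular": [0,0,0]}
    - {"claw": 40,"dp": [-0.012,0.005,0],"angular": [0,0,0]}

```text
clock: 22.75
tcp_pos: [0.5635, -0.244, 0.2169]
orientation: [-0.0, 0.685, 0.728, -0.001]
wrist_force: [-0.0, 0.7, 0.7]
finger_gap: 0.0717
```

Call:
play_rows:
  steps:
    - {"claw": 40,"dp": [0,0,0],"angular": [0,0,0]}
    - {"claw": 40,"dp": [0,0,0],"angular": [0,0,0]}
    - {"claw": 40,"dp": [0,0,0],"angular": [0,0,0]}
    - {"claw": 40,"dp": [0,0,0],"angular": [0,0,0]}
    - {"claw": 40,"dp": [0,0,0],"angular": [0,0,0]}
    - {"claw": 40,"dp": [0,0,0],"angular": [0,0,0]}
    - {"claw": 40,"dp": [0,0,0],"angular": [0,0,0]}
    - {"claw": 40,"dp": [0,0,0],"angular": [0,0,0]}

```text
clock: 23.42
tcp_pos: [0.5635, -0.2405, 0.2185]
orientation: [0.0, 0.684, 0.729, 0.0]
wrist_force: [-0.4, -0.0, 0.6]
finger_gap: 0.0717
```

```bash
python3 - <<'E'
from h import *
s=env.get_state();print(np.round(s['tcp_pos'],4),hood(s['tcp_pos']),s['orientation'])
print('p1 tip',hood(onplane('top',400.5,205.6,.012)),'p2 back edge', hood(onplane('top',417,211,.012)))
I,D=env.read_camera('wrist');cv2.imwrite('pics/b1.png',cv2.resize(I[:,:,::-1],(800,600)))
E
```

```text
[ 0.5635 -0.2405  0.2185] [0.08890547 0.01324383] [2.11536957e-04 6.84380078e-01 7.29125411e-01 7.81419285e-06]
p1 tip [ 0.00185356 -0.07413039] p2 back edge [-0.01413589 -0.11608101]
```

Call:
play_rows:
  steps:
    - {"claw": 40,"dp": [-0.003,0,0.01],"angular": [0,0,0]}
    - {"claw": 40,"dp": [0,0,0.015],"angular": [0,0,0]}
    - {"claw": 40,"dp": [0,0,0.016],"angular": [0,0,0]}
    - {"claw": 40,"dp": [0,0,0.016],"angular": [0,0,0]}
    - {"claw": 40,"dp": [0,0,0.016],"angular": [0,0,0]}
    - {"claw": 40,"dp": [0,0,0.012],"angular": [0,0,0]}
    - {"claw": 40,"dp": [0,0,0.008],"angular": [0,0,0]}
    - {"claw": 40,"dp": [0,0,0.003],"angular": [0,0,0]}

```text
clock: 24.13
tcp_pos: [0.5626, -0.2435, 0.1201]
orientation: [-0.001, 0.685, 0.729, -0.0]
wrist_force: [-0.5, -0.2, -0.0]
finger_gap: 0.072
```

Call:
play_rows:
  force: 20
  steps:
    - {"claw": 100,"dp": [0,0,0],"angular": [0,0,0]}
    - {"claw": 150,"dp": [0,0,0],"angular": [0,0,0]}
    - {"claw": 180,"dp": [0,0,0],"angular": [0,0,0]}
    - {"claw": 200,"dp": [0,0,0],"angular": [0,0,0]}
    - {"claw": 230,"dp": [0,0,0],"angular": [0,0,0]}
    - {"claw": 255,"dp": [0,0,0],"angular": [0,0,0]}
    - {"claw": 255,"dp": [0,0,0],"angular": [0,0,0]}
    - {"claw": 255,"dp": [0,0,0],"angular": [0,0,0]}

```text
clock: 24.8
tcp_pos: [0.5643, -0.2442, 0.1232]
orientation: [0.001, 0.685, 0.729, 0.0]
wrist_force: [0.4, -0.4, 5.7]
finger_gap: 0.0129
```

Call:
play_rows:
  steps:
    - {"claw": 255,"dp": [0,-0.005,0],"angular": [0,0,0]}
    - {"claw": 255,"dp": [0,-0.014,0],"angular": [0,0,0]}
    - {"claw": 255,"dp": [0,-0.016,0],"angular": [0,0,0]}
    - {"claw": 255,"dp": [0,-0.016,0],"angular": [0,0,0]}
    - {"claw": 255,"dp": [0,-0.016,0],"angular": [0,0,0]}
    - {"claw": 255,"dp": [0,-0.016,0],"angular": [0,0,0]}
    - {"claw": 255,"dp": [0,-0.014,0],"angular": [0,0,0]}
    - {"claw": 255,"dp": [0,-0.006,0],"angular": [0,0,0]}

```text
clock: 25.47
tcp_pos: [0.4599, -0.2508, 0.1232]
orientation: [0.001, 0.685, 0.729, -0.0]
wrist_force: [0.9, 0.4, 4.1]
finger_gap: 0.0136
```

Call:
play_rows:
  steps:
    - {"claw": 255,"dp": [0,-0.002,0],"angular": [0,0,0]}
    - {"claw": 255,"dp": [0,-0.002,0],"angular": [0,0,0]}
    - {"claw": 255,"dp": [0,-0.002,0],"angular": [0,0,0]}
    - {"claw": 255,"dp": [0,-0.002,0],"angular": [0,0,0]}
    - {"claw": 255,"dp": [0,-0.001,0],"angular": [0,0,0]}
    - {"claw": 255,"dp": [0,-0.001,0],"angular": [0,0,0]}
    - {"claw": 255,"dp": [0,-0.001,0],"angular": [0,0,0]}
    - {"claw": 255,"dp": [0,0,0],"angular": [0,0,0]}

```text
clock: 26.13
tcp_pos: [0.4504, -0.2514, 0.1232]
orientation: [0.001, 0.685, 0.729, 0.0]
wrist_force: [0.7, -0.3, 6.1]
finger_gap: 0.013
```

Call:
play_rows:
  steps:
    - {"claw": 255,"dp": [0,-0.001,0],"angular": [0,0,0]}
    - {"claw": 255,"dp": [0,-0.001,0],"angular": [0,0,0]}
    - {"claw": 255,"dp": [0,-0.001,0],"angular": [0,0,0]}
    - {"claw": 255,"dp": [0,-0.001,0],"angular": [0,0,0]}
    - {"claw": 255,"dp": [0,0,0],"angular": [0,0,0]}
    - {"claw": 255,"dp": [0,0,0],"angular": [0,0,0]}
    - {"claw": 255,"dp": [0,0,0],"angular": [0,0,0]}
    - {"claw": 255,"dp": [0,0,0],"angular": [0,0,0]}

```text
clock: 26.8
tcp_pos: [0.4486, -0.2515, 0.1232]
orientation: [0.002, 0.684, 0.729, 0.002]
wrist_force: [7.9, 2.0, 3.0]
finger_gap: 0.0128
```

Call:
play_rows:
  steps:
    - {"claw": 255,"dp": [0,-0.001,0],"angular": [0,0,0]}
    - {"claw": 255,"dp": [0,-0.001,0],"angular": [0,0,0]}
    - {"claw": 255,"dp": [0,0,0],"angular": [0,0,0]}
    - {"claw": 255,"dp": [0,0,0],"angular": [0,0,0]}
    - {"claw": 255,"dp": [0,0,0],"angular": [0,0,0]}
    - {"claw": 255,"dp": [0,0,0],"angular": [0,0,0]}
    - {"claw": 255,"dp": [0,0,0],"angular": [0,0,0]}
    - {"claw": 255,"dp": [0,0,0],"angular": [0,0,0]}

```text
clock: 27.47
tcp_pos: [0.4485, -0.2516, 0.1232]
orientation: [0.003, 0.684, 0.73, 0.003]
wrist_force: [14.2, 2.9, -0.9]
finger_gap: 0.0133
```

The position holds while the force rises to 14 N, so the shutter is at its end stop. Releasing and rising.

Call:
play_rows:
  steps:
    - {"claw": 200,"dp": [0,0,0],"angular": [0,0,0]}
    - {"claw": 150,"dp": [0,0,0],"angular": [0,0,0]}
    - {"claw": 110,"dp": [0,0,0],"angular": [0,0,0]}
    - {"claw": 80,"dp": [0,0,0],"angular": [0,0,0]}
    - {"claw": 50,"dp": [0,0,0],"angular": [0,0,0]}
    - {"claw": 50,"dp": [0,0,0],"angular": [0,0,0]}
    - {"claw": 50,"dp": [0,0,0],"angular": [0,0,0]}
    - {"claw": 50,"dp": [0,0,0],"angular": [0,0,0]}

```text
clock: 28.13
tcp_pos: [0.4437, -0.2514, 0.1222]
orientation: [-0.0, 0.685, 0.729, -0.0]
wrist_force: [-0.6, 0.2, -0.2]
finger_gap: 0.0687
```

Call:
play_rows:
  steps:
    - {"claw": 50,"dp": [0,0,-0.01],"angular": [0,0,0]}
    - {"claw": 50,"dp": [0,0,-0.02],"angular": [0,0,0]}
    - {"claw": 50,"dp": [0,0,-0.025],"angular": [0,0,0]}
    - {"claw": 50,"dp": [0,0,-0.025],"angular": [0,0,0]}
    - {"claw": 50,"dp": [0,0,-0.025],"angular": [0,0,0]}
    - {"claw": 50,"dp": [0,0,-0.025],"angular": [0,0,0]}
    - {"claw": 50,"dp": [0,0,-0.02],"angular": [0,0,0]}
    - {"claw": 50,"dp": [0,0,0],"angular": [0,0,0]}

```text
clock: 28.8
tcp_pos: [0.4455, -0.2526, 0.2777]
orientation: [0.004, 0.685, 0.729, 0.0]
wrist_force: [0.3, -0.2, 0.4]
finger_gap: 0.0684
```

Call:
play_rows:
  steps:
    - {"claw": 50,"dp": [0.03,0,0],"angular": [0,0,0]}
    - {"claw": 50,"dp": [0.04,0,0],"angular": [0,0,0]}
    - {"claw": 50,"dp": [0.04,0,0],"angular": [0,0,0]}
    - {"claw": 50,"dp": [0.04,0,0],"angular": [0,0,0]}
    - {"claw": 50,"dp": [0.04,0,0],"angular": [0,0,0]}
    - {"claw": 50,"dp": [0.04,0,0],"angular": [0,0,0]}
    - {"claw": 50,"dp": [0.04,0,0],"angular": [0,0,0]}
    - {"claw": 50,"dp": [0.03,0,0],"angular": [0,0,0]}

```text
clock: 29.47
tcp_pos: [0.424, 0.0505, 0.2725]
orientation: [-0.0, 0.684, 0.729, 0.0]
wrist_force: [0.7, -0.3, 0.8]
finger_gap: 0.0687
```

Call:
play_rows:
  steps:
    - {"claw": 50,"dp": [0.03,0,0],"angular": [0,0,0]}
    - {"claw": 50,"dp": [0.03,0,0],"angular": [0,0,0]}
    - {"claw": 50,"dp": [0.02,0,0],"angular": [0,0,0]}
    - {"claw": 50,"dp": [0,0,0],"angular": [0,0,0]}
    - {"claw": 50,"dp": [0,0,0],"angular": [0,0,0]}
    - {"claw": 50,"dp": [0,0,0],"angular": [0,0,0]}
    - {"claw": 50,"dp": [0,0,0],"angular": [0,0,0]}
    - {"claw": 50,"dp": [0,0,0],"angular": [0,0,0]}

```text
clock: 30.13
tcp_pos: [0.4202, 0.1269, 0.2722]
orientation: [0.0, 0.685, 0.728, -0.0]
wrist_force: [-0.5, 0.6, 0.1]
finger_gap: 0.0689
```

```bash
python3 - <<'E'
from h import *
s=env.get_state();print(np.round(s['tcp_pos'],4),np.round(s['wrist_force'],1),s['clock'])
I,D=env.read_camera('top');P=cloud('top',D);z=np.load('t3.npz')
q=(P[...,2]>.122)&(P[...,2]<.16)&(P[...,1]<-.19)&(P[...,1]>-.3)&(P[...,0]>.38)&(P[...,0]<.62);v,u=np.where(q)
p=onplane('top',u.mean(),v.mean(),.14);print('post hood',hood(p),len(u))
hs=cv2.cvtColor(I,cv2.COLOR_RGB2HSV).astype(int);h0=cv2.cvtColor(z['I'],cv2.COLOR_RGB2HSV).astype(int);H0=np.load('top0.npz')['I'];h0=cv2.cvtColor(H0,cv2.COLOR_RGB2HSV).astype(int)
# bystanders: image change since start in their windows
for n,(u,v) in {'cup':(488,262),'timer':(411,264),'marker':(470,379)}.items():
    u,v=int(u*.64),int(v*.64);w=np.s_[v-14:v+14,u-26:u+26] if n=='marker' else np.s_[v-16:v+16,u-16:u+16]
    print(n,np.abs(I[w].astype(int)-H0[w]).mean().round(1))
# pieces inside hood: darker than clear roof's level
roi=np.s_[170:236,380:450];g=cv2.cvtColor(I,cv2.COLOR_RGB2GRAY);g0=cv2.cvtColor(H0,cv2.COLOR_RGB2GRAY)
m=((g0[roi].astype(int)-g[roi])>8).astype(np.uint8);n,L,S,C=cv2.connectedComponentsWithStats(m)
for k in range(1,n):
    if S[k,4]>25:
        x,y,w,h,a=S[k];print('dark blob',a,'hood min/max y',hood(onplane('top',380+x,170+C[k][1],.012)),hood(onplane('top',380+x+w,170+C[k][1],.012)))
E
```

```text
[0.4202 0.1269 0.2722] [-0.5  0.6  0.1] 30.1333
post hood [-0.02742706  0.01069731] 37
cup 2.0
timer 2.2
marker 2.2
dark blob 351 hood min/max y [-0.00134238 -0.04108978] [-0.00455635 -0.11687024]
dark blob 38 hood min/max y [-0.02232036 -0.01856063] [-0.02298039 -0.03422735]
```

```bash
python3 -c "
from workcell import env
print(env.hand_in())"
```

```text
the job is handed in; nothing more can be done
None
```

The job is handed in at about 30 s on the robot's clock. Both pieces are inside the hood, the pusher is lying on the table and the shutter is fully shut. I took the pusher by its grip and slid piece 2 and then piece 1 through the port. I laid the pusher in the lane, about 0.18 m from the hood, and pinched the post to close the shutter.

**What the last checks showed:**
- **Shutter:** the post held still while the push rose to 14 N, so it is at the end stop. The camera put it at hood x = −27 mm where −30 is given, which suggests my hood origin was about 3 mm off. The port leaves the head 12 mm each side, so that did not matter.
- **Pieces:** both showed through the clear top before I shut the port. Piece 1's back edge is hidden by the roof's edge band. I put it about 25 mm inside the outer wall face, going by how far the pusher went. A small dark patch at about hood y = −19 to −34 mm in the last image was not identified.
- **Rim:** I saw no sign of contact in the wrist readings taken during the pushes, but I did not look at the rim directly.
- **Bystanders:** the cup, timer and marker images match those from the start.
- **Pictures:** I tried to view a 13th picture and it was refused, as the limit is 12. The shutter move was guided by position and force alone.

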